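Pack the field-kit caddy at the hut desk

ROBOT

A 7-joint arm with a two-finger parallel gripper is mounted at the origin on the work surface. World frame = base frame: x ahead of the robot, y to its left, z up, the work surface at z = 0. Lengths are in m, angles in rad, forces in N, time in s.
With the tool pointing down it reaches from about 0.425 to 0.875 m from the base axis. Payload 9.9 kg.
Tool frame: the origin (TCP) lies at the centre of the arm's flange, where the gripper is bolted on; the fingertips stand ctrl.tip_reach ahead of it and the grasp point (between the pads) lies 155 mm ahead of it (ctrl.tip_reach is the distance from the TCP to the fingertips, in m); z points along the fingers, y is the direction in which the jaws open and shut (so a half turn about z gives the same grasp; the last joint's range is limited). The gripper opens to 85 mm and grips with 20 to 120 N. Pads are 22 mm wide; open, the fingers measure 114 mm over their backs; the gripper's body (76 mm by 85 mm) begins 54 mm behind the grasp point. The pads swing forward as they close: fully open they stand 13 mm farther back than shut.
Start: joints at [-1.268, 0.576, 0.025, 1.437, -0.015, 1.129, -0.057], TCP at [0.255, 0.625, 0.405] pointing down, gripper open.
Joint ranges: [-2.76, 2.76], [-0.34, 2.15], [-1.52, 1.57], [0.19, 2.46], [-1.09, 4.23], [0.17, 1.99], [-2.82, 2.82]. Speed limits (rad/s): [2.22, 2.22, 3.01, 3.01, 3.14, 3.14, 3.14].

INTERFACE

Orientations are given as [roll, pitch, yaw] about the fixed x, y, z axes, in that order (R = Rz(yaw) Ry(pitch) Rx(roll)).
In Python, from workcell import ctrl gives the robot as it stands.
- The arm moves only by the tool apply_moves, never from a script. Its argument "plan" is text: rows parted by semicolons, each of 7 numbers parted by spaces: the shift along the tool's x, y, z in m, then the turn, a rotation vector about the tool's x, y, z in rad, then the closure, from 0 (fully open) to 1 (shut). A call has 1 to 20 rows; each row shifts and turns the commanded pose from where the row before left it, along the tool's axes as they then stand; what a row does not reach is not made up. A row lasts 1/8 s, in which the tool goes at most 62.5 mm and 10.7 degrees, less where a joint would pass 70% of its speed; a pose out of reach is approached as far as the arm can. A call with a gripper value outside its range is refused whole. The fingers move at their own pace and stop on an object; "force" is the grip in N (left out, the last holds). Time passes only in rows, so rows that do not move let the fingers close. It gives the time, the measured TCP pose, the force and the opening at its end, in the units of the state.
- ctrl.read_state(): the state, without advancing time (a new reading comes with each control period).
- ctrl.snapshot(name): name is "side" or "top" or "wrist"; returns a dict with "frame" (420x560x3 uint8, red, green, blue), "range_z" (420x560 float32, m along the optical axis (not along the pixel's ray), 0 where there is no reading), "fx", "fy", "cx", "cy" (pixels), "position" and "orientation" of the camera in the world; the wrist camera has in their place "tool_from_camera" (4x4, takes a point from camera to tool coordinates, whose origin is the TCP and whose axes are the flange's). Camera axes: x right, y down, z forward; pixel columns grow to the right and rows downward; lengths in m; the calibration is good to about 2 mm. A picture is of the moment at which its call begins: read the wrist's pose just before it.
- ctrl.hand_in(): hands the job in, once; it reports no verdict.
Trained networks look in a picture, given as the dict that the camera call returned (one of the last four; its "shot" number tells which), for a name from the list of things; names that differ only in an ending like _2 or _b are one class to them, and where a whole thing is asked for, a point or a joint stands for the part that bears it (a point fixed in the world has none). Each returns a list of dicts, best first, with "p" (0 to 1); they miss things now and then, are a little off and sometimes report something else, mostly with a low value. They report only what shows in the picture. A call takes as long as a camera call. They do not tell look-alikes from the thing itself.
- ctrl.search_frame(picture, name): "xy" ([column, row] in pixels, amid what is visible of it).
- ctrl.outline_of(picture, name): "mask" (420x560 bool, what is visible of it) and "xy" ([column, row] in pixels, amid what is visible of it).
The state is a dict: "time_s": time; "q": joint angles; "qd": joint speeds; "joint_torque": joint torques, N m; "tool_pos": TCP position; "orientation": TCP orientation; "wrist_force": force on the tool from outside, world axes, zero at the start; "moment": the same for the moment, N m; "gripper_width": opening from 0.0 (shut) to 1.0 (fully open).
Only numpy, scipy, OpenCV 4.12 (cv2) and the standard library are available. Lean on these libraries where they do the work, as an engineer would, in place of code of your own. Each camera call takes 0.05 s, during which the arm holds its last target. There are 200 camera calls.

TASK

Pack the field-kit caddy for the trip: stand the thick dry cell in the round cup and the large square battery pack in the square cup, put the tape roll flat over the spindle, and lay the multi-tool flat along the long slot, each fully down in its place and let go. The thin cell and the small plug adaptor do not belong: leave them standing where they are on the mat.

Things in the scene. Friction and masses are not known exactly. Their poses are not given: they have to be found in the camera images.
- big_cell: The thick dry cell: a black cylinder with steel ends, standing upright, 34 mm in diameter, 61 mm tall with its small top button. Origin: centre of its underside, z up. Mass about 0.14 kg. Starts on the thin grey mat (3 mm), at one of six shuffled places about 105 mm apart. 
- battery_pack: The large white square battery pack: 46 x 46 mm in plan, 60 mm tall, with two flat steel contact strips on top. Origin: centre of its underside; x and y along its sides, z up. About 0.25 kg. Starts on the thin grey mat (3 mm), at one of six shuffled places about 105 mm apart. 
- tape_roll: A roll of brown tape lying flat: ring of 60 mm outside diameter, 38 mm hole, 25 mm high. Origin: centre of its underside, on the axis; z up. About 0.09 kg. Starts on the thin grey mat (3 mm), at one of six shuffled places about 105 mm apart. 
- multitool: A folded steel multi-tool lying flat: a bar 68 mm long (along its x), 28 mm wide (y), 20 mm high. Origin: centre of its underside, z up. About 0.16 kg. Starts on the thin grey mat (3 mm), at one of six shuffled places about 105 mm apart. 
- small_cell: Look-alike that stays where it is: the thin dry cell, same black and steel as the thick one but 25 mm in diameter and 48 mm tall, upright. Origin: centre of its underside, z up. Starts on the thin grey mat (3 mm), at one of six shuffled places about 105 mm apart. 
- adaptor: Look-alike that stays where it is: the small white square plug adaptor, 34 x 34 mm, body 36 mm tall, with two steel pins on top reaching 48 mm. Origin: centre of its underside, z up. Starts on the thin grey mat (3 mm), at one of six shuffled places about 105 mm apart. 
- round_cup: Fixed plastic insert, light grey on a dark 96 mm square foot, one of four in the caddy (corner varies). Origin: centre of its underside, 4 mm above the desk; z up, x and y along the caddy's sides. Round cup for the thick cell: inside diameter 54 mm, wall 4 mm, floor 6 mm and rim 28 mm above the origin. The caddy is 212 mm square, rim 28 mm above the desk.
- square_cup: Fixed plastic insert, light grey on a dark 96 mm square foot, one of four in the caddy (corner varies). Origin: centre of its underside, 4 mm above the desk; z up, x and y along the caddy's sides. Square cup for the battery pack: inside 66 x 66 mm, wall 4 mm, floor 6 mm and rim 28 mm above the origin. Inserts stand 2 by 2, 100 mm apart.
- spindle: Fixed plastic insert, light grey on a dark 96 mm square foot, one of four in the caddy (corner varies). Origin: centre of its underside, 4 mm above the desk; z up, x and y along the caddy's sides. Spindle for the tape roll: round seat 60 mm wide, its top 24 mm above the origin, with a central post 14 mm in diameter, tip 64 mm above the origin.
- long_slot: Fixed plastic insert, light grey on a dark 96 mm square foot, one of four in the caddy (corner varies). Origin: centre of its underside, 4 mm above the desk; z up, x and y along the caddy's sides. Slot along x for the multi-tool: floor at 22 mm, 88 mm long (x), 48 mm wide (y), 4 mm walls up to 34 mm; each long side has a 60 mm gap in its middle for fingers.
There are look-alikes about, which are no part of the job. What is shaped like the battery_pack but blue, green or orange is not meant.

How it is judged:
At the end, for the whole second after the job is handed in: Thick cell, pack, roll and multi-tool within 14, 18, 16, 18 mm of the centres of round cup, square cup, spindle and long slot, 4 mm of seat height, 0.12 rad of level (tool 0.35 rad of the slot's length), released, at rest; thin cell and adaptor upright, within 25 mm of their starts (horizontal distance between big_cell and round_cup below 0.014 m and z of big_cell in the frame of round_cup between 0.002 and 0.01 m and angle between each of big_cell, battery_pack, tape_roll, multitool's own z axis and vertical below 0.12 rad and linear speed of each of big_cell, battery_pack, tape_roll, multitool below 0.02 m/s and horizontal distance between battery_pack and square_cup below 0.018 m and z of battery_pack in the frame of square_cup between 0.002 and 0.01 m and horizontal distance between tape_roll and spindle below 0.016 m and z of tape_roll in the frame of spindle between 0.02 and 0.028 m and horizontal distance between multitool and long_slot below 0.018 m and z of multitool in the frame of long_slot between 0.018 and 0.026 m and angle between the x axis of multitool and the x axis of long_slot, either way round below 0.35 rad and distance of each of small_cell, adaptor from where it was at the start of the episode below 0.025 m and angle between each of small_cell, adaptor's own z axis and vertical below 0.2 rad); the robot touches nothing.
It fails at once if the thin cell is pushed more than 25 mm, lifted away or knocked over (distance of small_cell from where it was at the start of the episode above 0.025 m or angle between small_cell's own z axis and vertical above 0.5 rad).
It fails at once if the plug adaptor is pushed more than 25 mm, lifted away or knocked over (distance of adaptor from where it was at the start of the episode above 0.025 m or angle between adaptor's own z axis and vertical above 0.5 rad).
It also fails if it takes over 106 s, if anything falls off the work surface, if the arm or the gripper's body presses on something with over 40 N, if the wrist force passes 120 N, or if a joint passes its speed limit or range.

## Working session

There is one attempt and no reset: what is moved stays moved. The work goes in short steps, Python scripts to look and compute and a tool call to move; the robot and the scene stay as the last step left them, time stands still between calls to the robot, and variables do not carry over. Pictures are saved under pics/ and viewed, about 12 in all and at most 16, crops included, and the job is handed in when it is done.

Besides the shell and the picture viewer there is one more tool, called after ">>>" as name(argument=value, ...) on one line, values as JSON. apply_moves: Moves the arm, as the interface text tells. Its arguments: {"type":"object","properties":{"plan":{"type":"string"},"force":{"type":"number"}},"required":["plan"]}

```bash
mkdir -p pics; ls; python3 - <<'E'
from workcell import ctrl
import cv2,numpy as np
s=ctrl.read_state(); print(s, ctrl.tip_reach)
for n in ["top","side"]:
    p=ctrl.snapshot(n); cv2.imwrite(f"pics/{n}0.png",p["frame"][:,:,::-1]); print(n,p["fx"],p["cx"],p["cy"],p["position"],p["orientation"])
E
```

```text
pics
{'time_s': 0.0, 'q': array([-1.26781542,  0.57650911,  0.02483038,  1.43791912, -0.0149836 ,
        1.12897201, -0.05649761]), 'qd': array([ 0.00135611, -0.00054693,  0.00065572,  0.00141348,  0.00013451,
       -0.00073522, -0.00063862]), 'joint_torque': array([-1.38626539e-03, -7.65751362e+01,  2.25062706e+00, -2.85962909e+01,
        1.54580298e-02,  1.27331971e-02,  2.36629711e-05]), 'tool_pos': array([0.25453037, 0.62499054, 0.40385365]), 'orientation': array([-3.13997203e+00,  9.14771014e-05,  2.75486667e+00]), 'wrist_force': array([-0.20584757, -0.07990678,  0.16586823]), 'moment': array([-0.00470311,  0.01209428, -0.00061312]), 'gripper_width': 1.0000770724523516} 0.1734
top 388.1049363669751 279.95534553318464 208.8873332303485 [0.55744327 0.00826893 0.7750622 ] [-3.06835733 -0.0250166  -1.59793727]
side 468.9003383891012 280.19752337655245 213.74826728300397 [-0.02256925  0.62230087  0.57755353] [-2.11557722  0.02202284 -2.36589862]
```

View pics/top0.png

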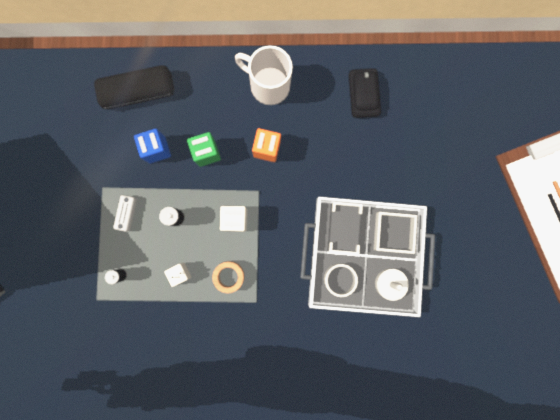

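View pics/side0.png

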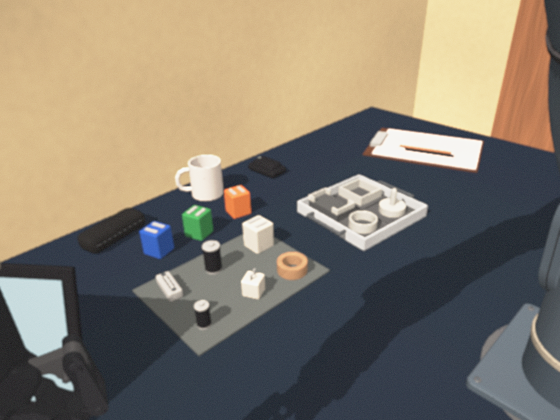

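The top view shows the mat at left. The multi-tool is at (124,213), the thick cell at (170,217), the pack at (232,218), the thin cell at (112,276), the adaptor at (176,275) and the tape at (228,277). The caddy holds the slot at (346,228), the square cup at (395,233), the round cup at (341,280) and the spindle at (392,285). The side view agrees.

```bash
cat > h.py <<'E'
from workcell import ctrl
import cv2,numpy as np
from scipy.spatial.transform import Rotation as R
def world(p,st=None):
    z=p["range_z"]; v,u=np.indices(z.shape)
    P=np.stack([(u-p["cx"])/p["fx"]*z,(v-p["cy"])/p["fy"]*z,z],-1)
    if "position" in p: return P@R.from_euler('xyz',p["orientation"]).as_matrix().T+p["position"]
    T=p["tool_from_camera"]; P=P@T[:3,:3].T+T[:3,3]
    return P@R.from_euler('xyz',st["orientation"]).as_matrix().T+st["tool_pos"]
def rect(xy):
    (c,s,a)=cv2.minAreaRect((xy*1000).astype(np.float32)); return np.round(c,1),np.round(s,1),round(a,1)
E
python3 - <<'E'
from h import *
for cam in ["top","side"]:
    p=ctrl.snapshot(cam); W=world(p)
    print(cam)
    for n in ["big_cell","battery_pack","tape_roll","multitool","small_cell","adaptor","round_cup","square_cup","spindle","long_slot"]:
        for d in ctrl.outline_of(p,n)[:4]:
            m=d["mask"]&(p["range_z"]>0)
            if d["p"]<.3 or m.sum()<10: continue
            w=W[m]; zt=np.percentile(w[:,2],95); t=w[w[:,2]>zt-.008]
            print(n,round(d["p"],2),np.round(d["xy"]),m.sum(),"ztop",round(zt,3),"zmin",round(np.percentile(w[:,2],5),3),*rect(t[:,:2]),"mean",np.round(t[:,:2].mean(0),3))
E
```

```text
top
big_cell 0.72 [170. 217.] 354 ztop 0.062 zmin 0.011 [601.7 194. ] [31.7 29.5] 89.2 mean [0.602 0.193]
battery_pack 0.77 [203. 152.] 712 ztop 0.06 zmin 0.018 [731.9 132.7] [45.8 44.5] 17.7 mean [0.73  0.132]
battery_pack 0.72 [149. 144.] 862 ztop 0.06 zmin 0.012 [740.2 232.1] [46.  46.3] 15.9 mean [0.74  0.231]
battery_pack 0.58 [236. 219.] 631 ztop 0.063 zmin 0.055 [595.   77.9] [44.5 44.4] 88.6 mean [0.595 0.077]
battery_pack 0.56 [266. 143.] 700 ztop 0.06 zmin 0.019 [737.   12.1] [45.2 45.6] 75.6 mean [0.736 0.012]
tape_roll 0.93 [220. 274.] 600 ztop 0.028 zmin 0.002 [485.3  92.4] [57.3 59.1] 88.4 mean [0.485 0.092]
multitool 0.61 [121. 215.] 605 ztop 0.024 zmin 0.007 [613.6 291. ] [28.7 67.7] 78.0 mean [0.613 0.29 ]
small_cell 0.81 [115. 276.] 261 ztop 0.049 zmin 0.006 [493.8 301.9] [23.3 23.8] 44.6 mean [0.494 0.302]
adaptor 0.86 [177. 272.] 386 ztop 0.041 zmin 0.012 [493.4 187.3] [33.6 32.5] 25.2 mean [0.494 0.186]
adaptor 0.57 [337. 280.] 2415 ztop 0.03 zmin 0.006 [ 473.8 -123.4] [60.5 58.6] 88.4 mean [ 0.473 -0.125]
round_cup 0.64 [334. 279.] 2418 ztop 0.03 zmin 0.006 [ 47
[... 1350 characters left out ...]
zmin 0.009 [ 469.2 -123.8] [61.2 60.2] 86.9 mean [ 0.469 -0.121]
square_cup 0.63 [357. 195.] 981 ztop 0.032 zmin 0.008 [ 557.7 -217.3] [117.6  84.3] 85.0 mean [ 0.558 -0.231]
square_cup 0.57 [391. 208.] 747 ztop 0.052 zmin 0.009 [ 459.7 -221.1] [13.9 10.9] 5.2 mean [ 0.458 -0.22 ]
square_cup 0.42 [290. 264.] 749 ztop 0.029 zmin 0.003 [481.9  92. ] [58.4 59. ] 24.1 mean [0.48  0.095]
spindle 0.97 [388. 210.] 776 ztop 0.055 zmin 0.008 [ 460.  -221.9] [14.3 12.6] 6.0 mean [ 0.458 -0.221]
long_slot 0.7 [329. 204.] 890 ztop 0.038 zmin 0.01 [ 571.2 -134.9] [59.6 99.9] 82.7 mean [ 0.569 -0.132]
long_slot 0.59 [363. 224.] 754 ztop 0.032 zmin 0.009 [ 461.9 -110.1] [74.5 97.2] 8.0 mean [ 0.467 -0.12 ]
```

```bash
cat >> h.py <<'E'
def to(x,y,z,yaw,st=None):
    "tool-frame shift to a target TCP pose (tool down), and turn about tool z to reach yaw (deg)"
    st=st or ctrl.read_state(); M=R.from_euler('xyz',st["orientation"]).as_matrix()
    d=M.T@(np.array([x,y,z])-st["tool_pos"])
    t=-(np.radians(yaw)-st["orientation"][2]); t=(t+np.pi)%(2*np.pi)-np.pi
    # shift expressed in the axes after turning to the yaw, tool exactly down
    M2=R.from_euler('xyz',[np.pi,0,np.radians(yaw)]).as_matrix()
    print("pos",np.round(st["tool_pos"],4),"ori",np.round(st["orientation"],3),"t",round(st["time_s"],2),"w",round(st["gripper_width"],3))
    print("now-axes",np.round(d,4),"turn z",round(t,3),"| after-turn axes",np.round(M2.T@(np.array([x,y,z])-st["tool_pos"]),4))
E
python3 - <<'E'
from h import *
p=ctrl.snapshot("top"); W=world(p); print("topleft",np.round(W[288:296,0:4:2].reshape(-1,3),3))
p=ctrl.snapshot("side"); W=world(p)
for u,v in [(30,330),(30,270),(75,300),(60,370),(80,375),(10,410)]: print(u,v,np.round(W[v,u],3))
to(.612,.291,.36,168)
E
```

```text
topleft [[ 0.557  0.008  0.775]
 [ 0.476  0.517  0.021]
 [ 0.475  0.516  0.027]
 [ 0.474  0.519  0.017]
 [ 0.473  0.518  0.024]
 [ 0.472  0.519  0.017]
 [ 0.47   0.521  0.019]
 [ 0.469  0.526  0.006]
 [ 0.468  0.525  0.013]
 [ 0.467  0.527  0.005]
 [ 0.465  0.528  0.01 ]
 [ 0.464  0.529  0.001]
 [ 0.463  0.53   0.007]
 [ 0.462  0.532 -0.002]
 [ 0.46   0.537 -0.004]
 [ 0.46   0.532 -0.003]]
30 330 [0.536 0.539 0.132]
30 270 [0.547 0.512 0.211]
75 300 [0.496 0.485 0.174]
60 370 [0.231 0.577 0.334]
80 375 [0.219 0.57  0.332]
10 410 [0.228 0.611 0.329]
pos [0.2546 0.6251 0.4047] ori [-3.142 -0.     2.755] t 1.3 w 1.002
now-axes [-0.457  -0.1746  0.0447] turn z -0.177 | after-turn axes [-0.419  -0.2525  0.0447]
```

>>> apply_moves(plan="-.037 -.0356 0 0 0 0 0;-.037 -.0356 0 0 0 0 0;-.037 -.0356 0 0 0 0 0;-.037 -.0356 0 0 0 0 0;-.037 -.0356 0 0 0 0 0;-.037 -.0356 0 0 0 0 0;-.037 -.0356 0 0 0 0 0;-.037 -.0356 0 0 0 0 0;-.047 .004 0 0 0 0 0;-.047 .004 0 0 0 0 0;-.047 .004 0 0 0 0 0;-.047 .004 0 0 0 0 0;0 0 0 0 0 -.09 0;0 0 0 0 0 -.09 0;0 0 0 0 0 -.09 0;0 0 0 0 0 0 0;0 0 0 0 0 0 0", force=40)

```text
time_s: 3.42
tool_pos: [0.6014, 0.1936, 0.4047]
orientation: [3.142, -0.0, 3.023]
wrist_force: [0.0, -0.2, -0.2]
gripper_width: 1.002
```

```bash
cat > look.py <<'E'
from h import *
import sys
st=ctrl.read_state(); p=ctrl.snapshot("wrist"); W=world(p,st)
if len(sys.argv)>1 and sys.argv[1]!="-": cv2.imwrite(f"pics/{sys.argv[1]}.png",p["frame"][:,:,::-1])
for n in sys.argv[2:]:
    for d in ctrl.outline_of(p,n)[:3]:
        m=d["mask"]&(p["range_z"]>0)
        if d["p"]<.3 or m.sum()<10: continue
        w=W[m]; zt=np.percentile(w[:,2],95); t=w[w[:,2]>zt-.008]
        print(n,round(d["p"],2),np.round(d["xy"]),m.sum(),"ztop",round(zt,3),*rect(t[:,:2]),"mean",np.round(t[:,:2].mean(0),4))
E
python3 look.py w1 big_cell battery_pack tape_roll multitool small_cell adaptor; python3 -c "
from h import *
to(.6,.194,.36,173.5)"
```

```text
big_cell 0.92 [285. 176.] 1490 ztop 0.064 [600.6 194.2] [33.2 32.5] 65.9 mean [0.6003 0.1943]
battery_pack 0.93 [117. 301.] 1342 ztop 0.061 [661.8  58. ] [ 22.  218.6] 46.0 mean [0.72   0.0056]
battery_pack 0.88 [157. 182.] 3680 ztop 0.064 [594.1  77.8] [45.9 46.1] 87.5 mean [0.5927 0.079 ]
battery_pack 0.77 [238. 298.] 3131 ztop 0.061 [729.6 133. ] [46.  45.8] 17.6 mean [0.7272 0.1336]
tape_roll 0.64 [136.  50.] 3201 ztop 0.03 [483.7  91.5] [59.3 59. ] 43.7 mean [0.4829 0.0918]
multitool 0.93 [381. 167.] 2118 ztop 0.025 [611.3 290.1] [28.4 68.1] 78.5 mean [0.6093 0.2895]
multitool 0.49 [  2. 219.] 30 ztop 0.012 [ 616.  -104.9] [ 4.1 14.3] 71.8 mean [ 0.6165 -0.1058]
small_cell 0.65 [394.  33.] 1172 ztop 0.051 [492.2 301.5] [24.5 23.6] 87.0 mean [0.4921 0.3009]
adaptor 0.91 [259.  50.] 1739 ztop 0.042 [491.4 187. ] [33.9 33.9] 25.4 mean [0.4915 0.187 ]
pos [0.6015 0.1937 0.4047] ori [-3.142  0.     3.025] t 3.77 w 1.001
now-axes [0.0015 0.0001 0.0447] turn z -0.004 | after-turn axes [0.0015 0.0001 0.0447]
```

View pics/w1.png

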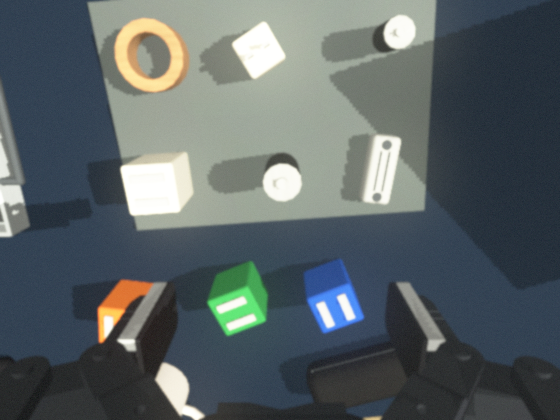

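The wrist view confirms the layout: thick cell (285,180), pack (157,182), multi-tool (381,168), adaptor (259,50), thin cell (397,33) and tape (150,55). Positions match the other cameras to within a few mm. I'm picking the thick cell first.

>>> apply_moves(plan=".001 0 .045 0 0 0 0;0 0 .045 0 0 0 0;0 0 .045 0 0 0 0;0 0 .035 0 0 0 0;0 0 .02 0 0 0 0;0 0 .01 0 0 0 0;0 0 0 0 0 0 1;0 0 0 0 0 0 1;0 0 0 0 0 0 1;0 0 0 0 0 0 1;0 0 0 0 0 0 1;0 0 0 0 0 0 1;0 0 0 0 0 0 1;0 0 -.02 0 0 0 1;0 0 -.04 0 0 0 1;0 0 -.04 0 0 0 1;0 0 0 0 0 0 1", force=40)

```text
time_s: 5.9
tool_pos: [0.6013, 0.1939, 0.3082]
orientation: [3.139, 0.005, 3.024]
wrist_force: [0.7, -0.2, -1.0]
gripper_width: 0.387
```

```bash
python3 look.py - big_cell; python3 -c "
from h import *
to(.472,-.1235,.305,173.5); print(ctrl.tip_reach)"
```

```text
big_cell 0.93 [284. 295.] 9500 ztop 0.167 [602.3 193.7] [33.2 34.4] 69.1 mean [0.6003 0.1942]
pos [0.6002 0.1937 0.3049] ori [3.141 0.    3.025] t 6.0 w 0.389
now-axes [ 9.04e-02 -3.30e-01 -2.00e-04] turn z -0.003 | after-turn axes [ 9.150e-02 -3.297e-01 -1.000e-04]
0.1734
```

>>> apply_moves(plan=".0114 -.0412 0 0 0 0 1;.0114 -.0412 0 0 0 0 1;.0114 -.0412 0 0 0 0 1;.0114 -.0412 0 0 0 0 1;.0114 -.0412 0 0 0 0 1;.0114 -.0412 0 0 0 0 1;.0114 -.0412 0 0 0 0 1;.0112 -.0412 0 0 0 0 1;0 0 0 0 0 0 1;0 0 0 0 0 0 1")

```text
time_s: 7.25
tool_pos: [0.4716, -0.1226, 0.304]
orientation: [3.141, -0.001, 3.025]
wrist_force: [0.9, -0.2, -1.1]
gripper_width: 0.386
```

```bash
python3 look.py w2 big_cell round_cup square_cup spindle long_slot; python3 -c "
from h import *
to(.472,-.1235,.305,173.5)"
```

```text
big_cell 0.75 [284. 295.] 9712 ztop 0.162 [ 471.6 -122.8] [33.  34.1] 84.3 mean [ 0.4695 -0.1226]
round_cup 0.69 [274. 189.] 13579 ztop 0.032 [ 467.3 -125.1] [61.2 52.9] 89.1 mean [ 0.4626 -0.1247]
square_cup 0.81 [149. 291.] 7486 ztop 0.033 [ 518.1 -208.7] [ 64.4 165.5] 33.8 mean [ 0.5311 -0.2377]
spindle 0.64 [146. 197.] 15873 ztop 0.039 [ 459.7 -223.5] [51.9 12.6] 7.1 mean [ 0.4585 -0.2212]
long_slot 0.77 [280. 367.] 2823 ztop 0.039 [ 540.5 -133. ] [ 55.9 160.4] 83.9 mean [ 0.6083 -0.1396]
pos [ 0.4719 -0.1222  0.3046] ori [ 3.141 -0.     3.026] t 7.55 w 0.384
now-axes [-0.0002 -0.0012 -0.0004] turn z -0.002 | after-turn axes [-0.0002 -0.0012 -0.0004]
```

View pics/w2.png

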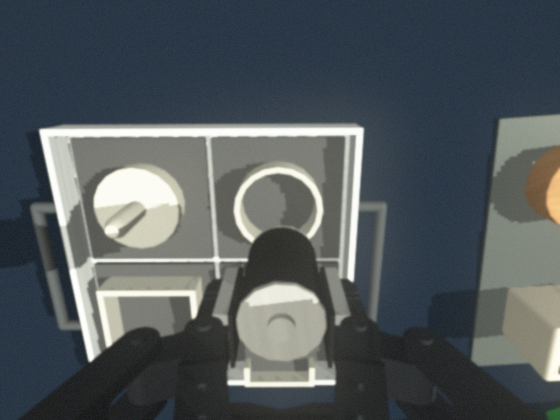

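The wrist view shows the held thick cell at (283,310) over the round cup (279,205). The spindle is at (140,205) and the square cup at (150,290). The cup centre comes out at (0.472,-0.1245).

>>> apply_moves(plan="0 -.002 .02 0 0 0 1;0 0 .03 0 0 0 1;0 0 .02 0 0 0 1;0 0 .012 0 0 0 1;0 0 .007 0 0 0 1;0 0 .0035 0 0 0 1;0 0 0 0 0 0 1;0 0 0 0 0 0 .3;0 0 0 0 0 0 .3;0 0 0 0 0 0 .3;0 0 0 0 0 0 .3;0 0 -.02 0 0 0 .3;0 0 -.04 0 0 0 .3;0 0 -.04 0 0 0 .3;0 0 -.04 0 0 0 .3;0 0 0 0 0 0 .3")

```text
time_s: 9.55
tool_pos: [0.4721, -0.1252, 0.3549]
orientation: [-3.141, 0.006, 3.025]
wrist_force: [-0.1, 0.4, -1.0]
gripper_width: 0.7
```

```bash
python3 look.py w3 big_cell round_cup square_cup spindle long_slot; python3 -c "
from h import *
to(.594,.0779,.34,177.5)"
```

```text
big_cell 0.97 [284. 192.] 2225 ztop 0.071 [ 471.8 -125. ] [33.4 33.5] 42.5 mean [ 0.471  -0.1247]
round_cup 0.68 [277. 160.] 9347 ztop 0.032 [ 470.6 -125.1] [61.4 59.7] 85.4 mean [ 0.4653 -0.1246]
square_cup 0.78 [171. 266.] 6719 ztop 0.033 [ 523. -221.] [ 89.8 167.5] 68.9 mean [ 0.5454 -0.2386]
spindle 0.64 [170. 178.] 11636 ztop 0.03 [ 460.4 -224.1] [59.  59.4] 56.8 mean [ 0.4583 -0.2219]
long_slot 0.73 [285. 282.] 9816 ztop 0.038 [ 570.8 -136.3] [55.9 96.7] 83.5 mean [ 0.5679 -0.1356]
pos [ 0.4712 -0.1249  0.3511] ori [ 3.142e+00 -2.000e-03  3.025e+00] t 9.85 w 0.698
now-axes [-0.0984  0.2158  0.0109] turn z -0.073 | after-turn axes [-0.1138  0.208   0.0111]
```

View pics/w3.png

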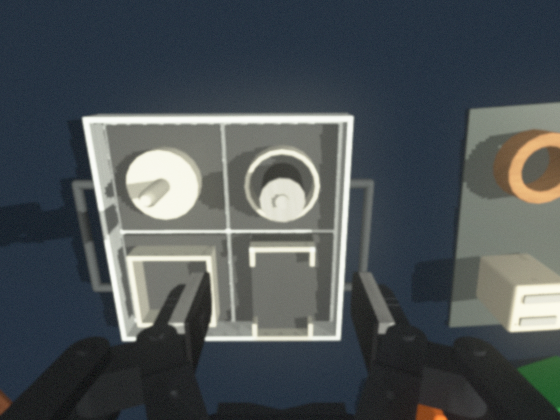

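The thick cell stands centred in the round cup at (282,195), with its top at 71 mm as expected. The pack is next.

>>> apply_moves(plan="0 0 0 0 0 -.073 0;-.0228 .0416 0 0 0 0 0;-.0228 .0416 0 0 0 0 0;-.0228 .0416 0 0 0 0 0;-.0228 .0416 0 0 0 0 0;-.0228 .0416 0 0 0 0 0;0 0 0 0 0 0 0;0 0 0.04 0 0 0 0;0 0 .04 0 0 0 0;0 0 .035 0 0 0 0;0 0 .02 0 0 0 0;0 0 .011 0 0 0 0;0 0 0 0 0 0 0;0 0 0 0 0 0 1;0 0 0 0 0 0 1;0 0 0 0 0 0 1;0 0 0 0 0 0 1;0 0 0 0 0 0 1;0 0 0 0 0 0 1")

```text
time_s: 12.22
tool_pos: [0.5948, 0.0778, 0.2072]
orientation: [3.141, 0.002, 3.098]
wrist_force: [-1.1, -1.7, 5.6]
gripper_width: 0.53
```

```bash
python3 -c "
from h import *
to(.594,.0779,.205,177.5);to(.560,-.235,.31,173.5)"
```

```text
pos [0.5948 0.0778 0.2072] ori [3.141e+00 2.000e-03 3.098e+00] t 12.22 w 0.53
now-axes [0.0008 0.0001 0.0022] turn z -0.0 | after-turn axes [0.0008 0.0001 0.0022]
pos [0.5948 0.0778 0.2072] ori [3.141e+00 2.000e-03 3.098e+00] t 12.22 w 0.53
now-axes [ 0.0209 -0.314  -0.1029] turn z 0.07 | after-turn axes [-0.0008 -0.3147 -0.1028]
```

>>> apply_moves(plan="0 0 -.02 0 0 0 1;0 0 -.04 0 0 0 1;0 0 -.043 0 0 0 1;0 0 0 0 0 .07 1;0 -.039 0 0 0 0 1;0 -.039 0 0 0 0 1;0 -.039 0 0 0 0 1;0 -.039 0 0 0 0 1;0 -.039 0 0 0 0 1;0 -.039 0 0 0 0 1;0 -.039 0 0 0 0 1;-.001 -.041 0 0 0 0 1;0 0 0 0 0 0 1;0 0 0 0 0 0 1")

```text
time_s: 13.98
tool_pos: [0.5597, -0.2338, 0.3091]
orientation: [3.141, -0.0, 3.028]
wrist_force: [0.5, 1.5, -1.9]
gripper_width: 0.531
```

```bash
python3 look.py w4 battery_pack square_cup spindle; python3 -c "
from h import *
to(.560,-.235,.21,173.5)"
```

```text
battery_pack 0.78 [280. 290.] 17699 ztop 0.166 [ 558.7 -233.8] [46.  46.7] 83.7 mean [ 0.5553 -0.2334]
battery_pack 0.58 [553. 357.] 801 ztop 0.025 [739.1 -13. ] [ 3.1 27.4] 78.7 mean [ 0.7421 -0.0136]
battery_pack 0.42 [277. 172.] 10705 ztop 0.033 [ 551.7 -234.8] [74.2 57.9] 83.7 mean [ 0.5367 -0.2349]
square_cup 0.95 [277. 174.] 10808 ztop 0.033 [ 551.7 -234.8] [74.2 57.9] 83.7 mean [ 0.5365 -0.2352]
square_cup 0.43 [283. 292.] 17730 ztop 0.166 [ 558.6 -233.7] [46.2 46.5] 83.6 mean [ 0.5553 -0.2334]
spindle 0.82 [281.  64.] 18066 ztop 0.03 [ 460.7 -224.6] [59.1 59.1] 74.8 mean [ 0.46   -0.2245]
spindle 0.35 [278. 173.] 10663 ztop 0.033 [ 551.7 -234.8] [74.2 57.9] 83.7 mean [ 0.5362 -0.2347]
pos [ 0.5601 -0.233   0.3092] ori [ 3.141 -0.     3.03 ] t 14.18 w 0.529
now-axes [-0.0001 -0.002   0.0992] turn z 0.002 | after-turn axes [-0.0001 -0.002   0.0992]
```

View pics/w4.png

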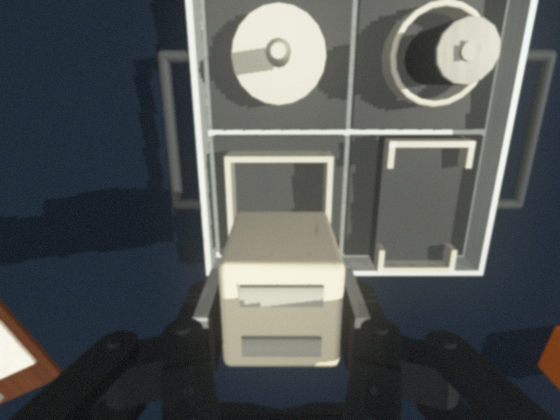

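The pack is held level at (280,300) over the square cup (277,180), both aligned with the caddy, so I'm lowering it.

>>> apply_moves(plan="0 -.0025 .02 0 0 0 1;0 0 .03 0 0 0 1;0 0 .02 0 0 0 1;0 0 .014 0 0 0 1;0 0 .008 0 0 0 1;0 0 .0045 0 0 0 1;0 0 0 0 0 0 1;0 0 0 0 0 0 .25;0 0 0 0 0 0 .25;0 0 0 0 0 0 .25;0 0 0 0 0 0 .25;0 0 -.02 0 0 0 .25;0 0 -.04 0 0 0 .25;0 0 -.04 0 0 0 .25;0 0 -.02 0 0 0 0;0 0 0 0 0 0 0")

```text
time_s: 16.18
tool_pos: [0.5598, -0.237, 0.3343]
orientation: [-3.141, 0.003, 3.028]
wrist_force: [0.5, -0.8, -1.2]
gripper_width: 1.0
```

```bash
python3 look.py - battery_pack square_cup; python3 -c "
from h import *
to(.4837,.0915,.26,173.5)"
```

```text
battery_pack 0.95 [280. 200.] 5173 ztop 0.071 [ 558.6 -236.7] [46.  45.7] 83.4 mean [ 0.5569 -0.2365]
battery_pack 0.73 [544. 338.] 1480 ztop 0.038 [642.6 -78.9] [239.7  25.4] 38.7 mean [ 0.727  -0.0155]
square_cup 0.67 [285. 158.] 7986 ztop 0.033 [ 560.  -235.7] [74.3 74.7] 83.7 mean [ 0.5505 -0.2344]
pos [ 0.5592 -0.2366  0.3317] ori [ 3.141e+00 -1.000e-03  3.028e+00] t 16.32 w 0.999
now-axes [0.1121 0.3174 0.0719] turn z -0.0 | after-turn axes [0.1122 0.3174 0.0717]
```

>>> apply_moves(plan=".014 .0397 0 0 0 0 0;.014 .0397 0 0 0 0 0;.014 .0397 0 0 0 0 0;.014 .0397 0 0 0 0 0;.014 .0397 0 0 0 0 0;.014 .0397 0 0 0 0 0;.014 .0397 0 0 0 0 0;.0142 .0395 0 0 0 0 0;0 0 .04 0 0 0 0;0 0 .04 0 0 0 0;0 0 .035 0 0 0 0;0 0 .02 0 0 0 0;0 0 .01 0 0 0 0;0 0 .006 0 0 0 0;0 0 0 0 0 0 0")

```text
time_s: 18.2
tool_pos: [0.4841, 0.0913, 0.1817]
orientation: [-3.142, -0.0, 3.028]
wrist_force: [-1.2, 0.1, 0.6]
gripper_width: 1.0
```

```bash
python3 look.py w5 tape_roll; python3 -c "
from h import *
to(.4837,.0915,.178,173.5)"
```

```text
tape_roll 0.55 [282. 312.] 14823 ztop 0.029 [483.4  91.4] [60. 59.] 4.0 mean [0.4809 0.0915]
pos [0.4842 0.0913 0.1822] ori [3.141e+00 1.000e-03 3.028e+00] t 18.3 w 1.005
now-axes [0.0006 0.0001 0.0042] turn z -0.0 | after-turn axes [0.0006 0.0001 0.0042]
```

View pics/w5.png

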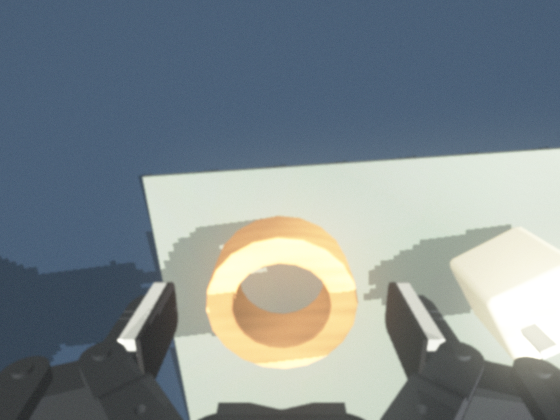

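The roll is centred between the open fingers at (282,290), and the adaptor is clear at right (520,280).

>>> apply_moves(plan="0 0 .004 0 0 0 0;0 0 0 0 0 0 1;0 0 0 0 0 0 1;0 0 0 0 0 0 1;0 0 0 0 0 0 1;0 0 0 0 0 0 1")

```text
time_s: 19.05
tool_pos: [0.484, 0.0914, 0.1783]
orientation: [3.141, 0.0, 3.028]
wrist_force: [-2.6, -0.0, 9.5]
gripper_width: 0.696
```

```bash
python3 look.py - tape_roll; python3 -c "
from h import *
to(.4606,-.2243,.30,173.5)"
```

```text
tape_roll 0.73 [282. 316.] 15516 ztop 0.029 [483.1  91.2] [59.3 59. ] 24.5 mean [0.4807 0.0915]
pos [0.484  0.0914 0.1783] ori [3.141 0.    3.028] t 19.15 w 0.691
now-axes [-0.0127 -0.3163 -0.1218] turn z -0.0 | after-turn axes [-0.0125 -0.3163 -0.1217]
```

>>> apply_moves(plan="0 0 -.02 0 0 0 1;0 0 -.04 0 0 0 1;0 0 -.04 0 0 0 1;0 0 -.022 0 0 0 1;-.0016 -.0395 0 0 0 0 1;-.0016 -.0395 0 0 0 0 1;-.0016 -.0395 0 0 0 0 1;-.0016 -.0395 0 0 0 0 1;-.0016 -.0395 0 0 0 0 1;-.0016 -.0395 0 0 0 0 1;-.0016 -.0395 0 0 0 0 1;-.0014 -.0398 0 0 0 0 1;0 0 0 0 0 0 1;0 0 0 0 0 0 1")

```text
time_s: 20.9
tool_pos: [0.4605, -0.224, 0.2996]
orientation: [3.141, -0.0, 3.028]
wrist_force: [-0.5, 0.1, -1.3]
gripper_width: 0.696
```

```bash
python3 look.py w6 tape_roll spindle; python3 -c "
from h import *
to(.4606,-.2243,.203,173.5)"
```

```text
spindle 0.92 [282. 185.] 12211 ztop 0.029 [ 452.4 -223.9] [59.1 43.7] 84.5 mean [ 0.4511 -0.2235]
pos [ 0.4609 -0.2232  0.2997] ori [ 3.141 -0.     3.03 ] t 21.05 w 0.694
now-axes [ 0.0002 -0.0011  0.0967] turn z 0.001 | after-turn axes [ 0.0002 -0.0011  0.0967]
```

View pics/w6.png

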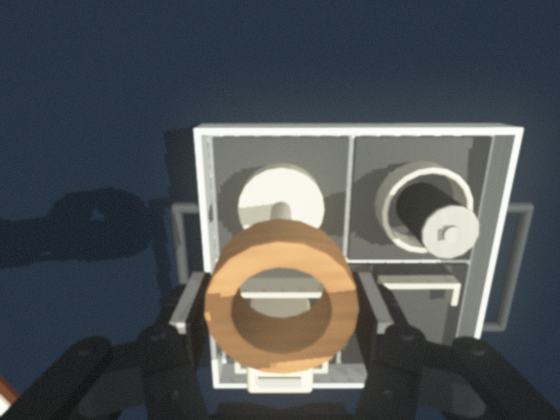

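The roll is held level at (282,300), in line with the spindle at (281,200), so I'm lowering it.

>>> apply_moves(plan="0 -.0008 .02 0 0 0 1;0 0 .03 0 0 0 1;0 0 .02 0 0 0 1;0 0 .014 0 0 0 1;0 0 .008 0 0 0 1;0 0 .004 0 0 0 1;0 0 0 0 0 0 1")

```text
time_s: 21.92
tool_pos: [0.4607, -0.2252, 0.2039]
orientation: [-3.141, 0.0, 3.028]
wrist_force: [-0.4, -0.1, -0.5]
gripper_width: 0.692
```

```bash
python3 look.py - tape_roll;python3 -c "
from h import *
to(.4606,-.2243,.203,173.5)"
```

```text
tape_roll 0.68 [265. 311.] 14785 ztop 0.055 [ 460.  -225.1] [59.6 59.3] 41.8 mean [ 0.4573 -0.225 ]
pos [ 0.4607 -0.2252  0.2041] ori [-3.141e+00  1.000e-03  3.028e+00] t 22.02 w 0.692
now-axes [0.0002 0.0009 0.0011] turn z -0.0 | after-turn axes [0.0002 0.0009 0.0011]
```

>>> apply_moves(plan="0 0 .001 0 0 0 1;0 0 0 0 0 0 .15;0 0 0 0 0 0 .15;0 0 0 0 0 0 .15;0 0 0 0 0 0 .15;0 0 -.02 0 0 0 .15;0 0 -.04 0 0 0 .15;0 0 -.04 0 0 0 .15;0 0 -.03 0 0 0 0;0 0 0 0 0 0 0")

```text
time_s: 23.28
tool_pos: [0.4611, -0.2254, 0.3348]
orientation: [-3.14, 0.004, 3.028]
wrist_force: [-0.1, 0.5, -0.1]
gripper_width: 1.001
```

```bash
python3 look.py - tape_roll;python3 -c "
from h import *
to(.611,.290,.26,168.5)"
```

```text
tape_roll 0.94 [282. 216.] 3853 ztop 0.054 [ 459.8 -225.5] [58.5 58.3] 5.8 mean [ 0.4585 -0.2253]
pos [ 0.4604 -0.2251  0.3325] ori [-3.142  0.     3.028] t 23.38 w 0.999
now-axes [-0.0912  0.5288  0.0725] turn z 0.087 | after-turn axes [-0.0449  0.5348  0.0725]
```

>>> apply_moves(plan="0 0 0 0 0 .087 0;-.0045 .0535 0 0 0 0 0;-.0045 .0535 0 0 0 0 0;-.0045 .0535 0 0 0 0 0;-.0045 .0535 0 0 0 0 0;-.0045 .0535 0 0 0 0 0;-.0045 .0535 0 0 0 0 0;-.0045 .0535 0 0 0 0 0;-.0045 .0535 0 0 0 0 0;-.0045 .0535 0 0 0 0 0;-.0044 .0533 0 0 0 0 0;0 0 0.04 0 0 0 0;0 0 .03 0 0 0 0;0 0 0 0 0 0 0")

```text
time_s: 25.12
tool_pos: [0.61, 0.2895, 0.2587]
orientation: [-3.137, -0.006, 2.941]
wrist_force: [-0.2, -0.5, 1.2]
gripper_width: 0.998
```

```bash
python3 look.py - multitool small_cell;python3 -c "
from h import *
to(.611,.290,.18,168.5)"
```

```text
multitool 0.81 [287. 223.] 4889 ztop 0.025 [611.2 290.6] [27.9 67.4] 77.7 mean [0.6085 0.291 ]
small_cell 0.75 [260.  16.] 1888 ztop 0.051 [498.1 300.6] [24.1 13. ] 78.0 mean [0.4974 0.301 ]
pos [0.6116 0.2899 0.2634] ori [3.141e+00 1.000e-03 2.940e+00] t 25.27 w 1.002
now-axes [ 0.0007 -0.0001  0.0834] turn z -0.0 | after-turn axes [ 0.0006 -0.0001  0.0834]
```

>>> apply_moves(plan="0 0.0005 0.03 0 0 0 0;0 0 .03 0 0 0 0;0 0 .015 0 0 0 0;0 0 .008 0 0 0 0;0 0 0 0 0 0 1;0 0 0 0 0 0 1;0 0 0 0 0 0 1;0 0 0 0 0 0 1;0 0 0 0 0 0 1;0 0 0 0 0 0 1;0 0 0 0 0 0 1")

```text
time_s: 26.65
tool_pos: [0.6117, 0.2906, 0.1806]
orientation: [3.141, 0.001, 2.941]
wrist_force: [-1.6, 0.2, 6.7]
gripper_width: 0.318
```

```bash
python3 -c "
from h import *
to(.571,-.136,.28,173.5)"
```

```text
pos [0.6117 0.2906 0.1806] ori [3.141e+00 1.000e-03 2.941e+00] t 26.65 w 0.318
now-axes [-0.0454 -0.4261 -0.0997] turn z -0.087 | after-turn axes [-0.0079 -0.4285 -0.0994]
```

>>> apply_moves(plan="0 0 -.02 0 0 0 1;0 0 -.04 0 0 0 1;0 0 -.04 0 0 0 1;0 0 0 0 0 -.087 1;-.0009 -.0476 0 0 0 0 1;-.0009 -.0476 0 0 0 0 1;-.0009 -.0476 0 0 0 0 1;-.0009 -.0476 0 0 0 0 1;-.0009 -.0476 0 0 0 0 1;-.0009 -.0476 0 0 0 0 1;-.0009 -.0476 0 0 0 0 1;-.0009 -.0476 0 0 0 0 1;-.0008 -.0475 0 0 0 0 1;0 0 0 0 0 0 1;0 0 0 0 0 0 1")

```text
time_s: 28.52
tool_pos: [0.5707, -0.1357, 0.2805]
orientation: [3.141, 0.001, 3.028]
wrist_force: [0.5, 0.6, -1.2]
gripper_width: 0.314
```

```bash
python3 look.py w7 multitool long_slot;python3 -c "
from h import *
to(.571,-.136,.203,173.5)"
```

```text
multitool 0.55 [282. 287.] 10328 ztop 0.124 [ 570.3 -135.6] [27.8 67.4] 82.9 mean [ 0.566  -0.1352]
long_slot 0.77 [280. 187.] 13888 ztop 0.038 [ 562.5 -135.4] [56.3 78.9] 83.7 mean [ 0.5302 -0.1316]
pos [ 0.571  -0.1345  0.2801] ori [3.141 0.    3.03 ] t 28.68 w 0.321
now-axes [-0.0002 -0.0016  0.0771] turn z 0.002 | after-turn axes [-0.0002 -0.0015  0.0771]
```

View pics/w7.png

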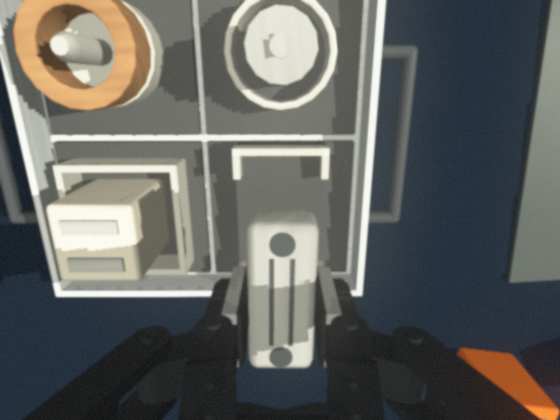

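The multi-tool is held level at (282,290) over the slot (281,190) and aligned with it, so I'm lowering it.

>>> apply_moves(plan="0 -.001 .02 0 0 0 1;0 0 .025 0 0 0 1;0 0 .015 0 0 0 1;0 0 .01 0 0 0 1;0 0 .005 0 0 0 1;0 0 .0015 0 0 0 1;0 0 0 0 0 0 1;0 0 0 0 0 0 .55;0 0 0 0 0 0 .55;0 0 0 0 0 0 .55;0 0 -.005 0 0 0 .55;0 0 -.02 0 0 0 .55;0 0 -.04 0 0 0 .55;0 0 -.04 0 0 0 .3;0 0 -.04 0 0 0 .3;0 0 0 0 0 0 .3;0 0 0 0 0 0 .3")

```text
time_s: 30.8
tool_pos: [0.5702, -0.1369, 0.348]
orientation: [-3.142, -0.0, 3.028]
wrist_force: [-1.0, -0.3, -0.4]
gripper_width: 0.704
```

```bash
python3 look.py - multitool long_slot; python3 - <<'E'
from h import *
p=ctrl.snapshot("top"); W=world(p); cv2.imwrite("pics/top1.png",p["frame"][:,:,::-1])
for n in ["small_cell","adaptor","big_cell","battery_pack","tape_roll","multitool"]:
    for d in ctrl.outline_of(p,n)[:2]:
        m=d["mask"]&(p["range_z"]>0)
        if d["p"]<.3: continue
        w=W[m]; zt=np.percentile(w[:,2],95); t=w[w[:,2]>zt-.008]; print(n,round(d["p"],2),np.round(d["xy"]),"ztop",round(zt,3),*rect(t[:,:2]))
E
```

```text
long_slot 0.87 [301. 181.] 9952 ztop 0.039 [ 571.2 -136.4] [56.  96.3] 83.5 mean [ 0.57   -0.1365]
small_cell 0.49 [115. 272.] ztop 0.049 [493.8 302.1] [23.8 23.7] 64.9
adaptor 0.95 [177. 276.] ztop 0.04 [493.  187.3] [32.8 33.2] 24.3
big_cell 0.6 [343. 277.] ztop 0.069 [ 474.1 -123.6] [33.2 31. ] 88.6
battery_pack 0.76 [266. 144.] ztop 0.06 [737.5  12.2] [45.9 46.1] 75.9
battery_pack 0.7 [150. 143.] ztop 0.059 [740.2 232.3] [46.4 46.4] 16.8
tape_roll 0.94 [402. 289.] ztop 0.053 [ 477.1 -164.9] [180.9  59. ] 75.5
multitool 0.47 [345. 240.] ztop 0.047 [ 571.5 -122.1] [66.7 47.1] 2.3
```

View pics/top1.png

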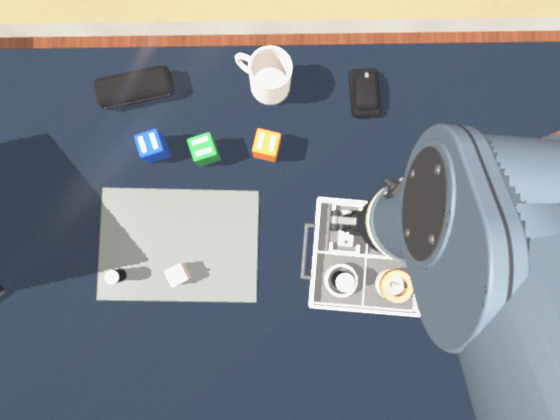

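The top view shows the thin cell (112,277) and the adaptor (176,275) unmoved, but the arm hides part of the caddy. I'll check the whole caddy with the wrist camera.

>>> apply_moves(plan="0 0 -.04 0 0 0 .3;-.03 -.02 -.03 0 0 0 0;-.03 -.02 0 0 0 0 0;0 0 0 0 0 0 0;0 0 0 0 0 0 0;0 0 0 0 0 0 0;0 0 0 0 0 0 0")

```text
time_s: 32.17
tool_pos: [0.6253, -0.183, 0.4183]
orientation: [3.141, -0.0, 3.029]
wrist_force: [-0.0, 0.7, 0.6]
gripper_width: 1.0
```

```bash
python3 look.py w8 multitool long_slot big_cell round_cup battery_pack square_cup tape_roll
```

```text
multitool 0.76 [323. 108.] 2399 ztop 0.048 [ 570.8 -137.4] [28.1 67.8] 82.5 mean [ 0.5695 -0.1378]
long_slot 0.73 [242.  94.] 6258 ztop 0.033 [ 559.6 -235.9] [74.5 73.4] 83.7 mean [ 0.559  -0.2355]
big_cell 0.85 [328.   6.] 357 ztop 0.068 [ 487.8 -127.2] [16.9  2.3] 81.6 mean [ 0.4881 -0.1276]
round_cup 0.71 [322.  27.] 4932 ztop 0.032 [ 491.4 -127.3] [59.2 22.4] 84.5 mean [ 0.4935 -0.1292]
battery_pack 0.83 [212. 110.] 3230 ztop 0.071 [ 559.  -236.4] [45.6 45.3] 83.3 mean [ 0.5584 -0.2357]
battery_pack 0.83 [475. 250.] 3644 ztop 0.06 [735.   10.9] [46.2 46.1] 75.5 mean [0.733  0.0096]
battery_pack 0.69 [554. 228.] 347 ztop 0.019 [734.3 110. ] [43.7  6.2] 9.8 mean [0.727  0.1082]
square_cup 0.93 [242.  93.] 6227 ztop 0.033 [ 559.6 -235.9] [74.5 73.4] 83.7 mean [ 0.5592 -0.2356]
tape_roll 0.57 [210.  11.] 1191 ztop 0.055 [ 481.7 -227.6] [52.9 16.7] 84.3 mean [ 0.4815 -0.227 ]
tape_roll 0.3 [243.  95.] 6234 ztop 0.033 [ 559.6 -235.9] [74.5 73.4] 83.7 mean [ 0.5593 -0.2353]
```

View pics/w8.png

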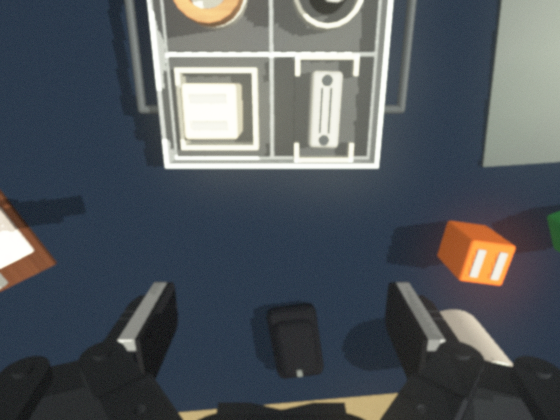

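The multi-tool lies flat in the slot at (324,108) and the pack stands in its cup at (212,110). The roll and the cell are in place at the top edge of the picture. I'm handing in.

```bash
python3 -c "
from workcell import ctrl
print(ctrl.hand_in())"
```

```text
the job is handed in; nothing more can be done
None
```

I packed all four things into the caddy, let each one go, and handed the job in at about 32 s. The hand-in reports no verdict, so the results below are my own last camera checks.

| Thing | Place | Off centre | Top height measured (expected) |
|---|---|---|---|
| Thick cell | Round cup | about 1 mm | 71 mm (71) |
| Battery pack | Square cup | about 1 mm | 71 mm (70) |
| Tape roll | Spindle | about 1–2 mm | 54 mm (53) |
| Multi-tool | Long slot | about 1 mm, about 1° off the slot's length | 48 mm (46) |

- **Look-alikes:** in the last top picture the thin cell and the adaptor measured within 1 mm of their starting positions. Their heights were unchanged, and both were still standing.
- **Arm:** it was clear of everything at the end, with its fingers open and well above the caddy.
- **Disagreements:** the wrist camera reads heights 1–2 mm high, and the top and side cameras differed by 3–5 mm in x. I used the wrist readings taken from close by.
- **Thin spots in the checks:** the networks mislabelled a few things, such as joining the roll with the cell in the last top picture. In the final wrist picture the roll and thick cell showed only partly, so their figures come from the checks made right after each was released.

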